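# Dry-fit a shelf riser on its assembly jig

## Task

Dry-fit the little oak shelf riser on its assembly jig: stand the thick leg upright inside the wide frame, the thin leg upright inside the narrow frame, and the round post upright on the jig midway between the two frames, where the pencil lines cross. Then lay the board flat on top of all three, running along the jig and centred on it, and last set the iron weight down gently, upright, on the middle of the board. Leave the glue bottle and the try square where they are.

Things in the scene. Friction and masses are not known exactly. Their poses are not given: they have to be found in the camera images.
- jig: Fixed plywood assembly jig, a flat plate 110 (its x) by 320 (its y, the long way) by 12 mm high, lying on the bench, its yaw varies. Two thin pencil lines cross at its centre. Origin: centre of its underside, on the bench; its top is 12 mm above. The two frames are fixed on it, their centres 90 mm to either side of its centre along its y; which frame is on which side varies.
- wide_frame: The wider of two low rectangular frames of dark wood strips (6 mm wide, 5 mm high) fixed on the jig's top, its sides parallel to the jig's. Inside it measures 66 mm (x) by 62 mm (y, along the jig) and shows the jig's bare top as its floor. Origin: centre of the frame, at floor level (12 mm above the bench). For the thick leg.
- narrow_frame: The narrower frame, made the same way. Inside it measures 66 mm (x) by 38 mm (y, along the jig). Origin: centre of the frame, at floor level (12 mm above the bench). For the thin leg.
- thick_leg_mid (a point): Loose upright oak block, the thick leg: 50 (x) by 46 (y) by 60 mm high, about 100 g, standing on the bench. Point: its centre, 30 mm above its underside. Goes into the wide frame with its x along the frame's x (either way round), with 8 mm to spare on each side.
- thin_leg_mid (a point): Loose upright oak block, the thin leg: 50 (x) by 22 (y) by 60 mm high, about 50 g, standing on the bench. Point: its centre, 30 mm above its underside. Goes into the narrow frame with its x along the frame's x (either way round), with 8 mm to spare on each side.
- post_mid (a point): Loose upright round oak post, 32 mm in diameter and 60 mm high, about 40 g, standing on the bench. Point: its centre, 30 mm above its underside.
- board_mid (a point): Loose flat oak board, 60 (x) by 260 (y, its length) by 20 mm thick, about 220 g, lying flat on the bench. Point: its centre, 10 mm above its underside. It can be gripped across its 60 mm width at the middle. In place, its underside is 60 mm above the jig's top, its length along the jig's y (either way round).
- weight_mid (a point): Loose iron weight, about 550 g: a dark disc 56 mm in diameter and 24 mm high, with a thin neck and above it a bright round knob 26 mm in diameter, from 30 to 56 mm above its underside. Point: centre of the knob, on the axis, 43 mm above its underside. Lift it by the knob from above.
- glue_bottle: Bystander: white glue bottle with an orange cap, 44 mm in diameter, 120 mm high, standing on the robot's side of the board, to the left. Origin: centre of its underside. Leave alone.
- try_square: Bystander: try square lying on the bench on the robot's side of the board, to the right: a dark wood stock 18 (x) by 100 (y) by 14 mm high with a steel blade 120 mm long, 30 mm wide and 3 mm thick that reaches out to its -x. Origin: centre of the underside of the stock. Leave alone.
Not all that is in view belongs to the job. Several things look just like the part that bears weight_mid: the one meant starts farthest from the robot's base.

How it is judged:
By the outcome, as a careful person would: the job done as asked, in the order asked, and still so for the second after the job is handed in, with the robot touching nothing.
It also fails if it takes over 131 s, if anything falls off the work surface, if the arm or the gripper's body presses on something with over 40 N, if the wrist force passes 120 N, or if a joint passes its speed limit or range.

## Robot

A 6-joint arm with a two-finger parallel gripper is mounted at the origin on the work surface. World frame = base frame: x ahead of the robot, y to its left, z up, the work surface at z = 0. Lengths are in mm, angles in rad, forces in N, time in s.
With the tool pointing down it reaches from about 250 to 775 mm from the base axis. Payload 4 kg.
Tool frame: the origin (TCP) lies at the very end of the fingers, on their centre line; the grasp point (between the pads) lies 19 mm behind it; z points along the fingers, y is the line along which they close (so a half turn about z gives the same grasp; the last joint's range is limited). The gripper opens to 85 mm and grips with 20 to 120 N. Pads are 22 mm wide; open, the fingers measure 114 mm over their backs; the gripper's body (76 mm by 85 mm) begins 54 mm behind the grasp point. The pads swing forward as they close: fully open they stand 13 mm farther back than shut.
Start: joints at [-1.362, 0.087, 1.371, -0, 1.684, -0.103], TCP at [168.723, -523.502, 194.041] pointing down, gripper open.
Joint ranges: [-3.1, 3.1], [-0.76, 2.03], [0.27, 2.55], [-1.08, 4.22], [0.17, 2.65], [-2.57, 2.57]. Speed limits (rad/s): [2.79, 2.79, 3.14, 3.14, 3.14, 3.14].

## Interface

Orientations are given as a unit quaternion [w, x, y, z].
In Python, from plant import bot, capture, calibration, finder gives the robot as it stands.
- The arm moves only by the tool apply_moves, never from a script. Its argument "targets" is one flat list of numbers, 4 for each row, row after row: the shift along the tool's x, y, z in mm, then the turn about the tool's z in rad. In form: [x, y, z, turn, x, y, z, turn, ...]. A call has 1 to 20 rows; each row shifts and turns the commanded pose from where the row before left it, along the tool's axes as they then stand; what a row does not reach is not made up. A row lasts 1/8 s, in which the tool goes at most 62.5 mm and 10.7 degrees, less where a joint would pass 70% of its speed; a pose out of reach is approached as far as the arm can. A call is refused whole if a number of a shift passes 62.5 or a number of a turn 0.188, either way. A call with a gripper value outside its range is refused whole. "fingers" is the opening, from 0 (shut) to 1 (fully open), set as the call begins (left out, the last holds). The fingers move at their own pace and stop on an object; the grip force is fixed at half the most. Time passes only in rows, so rows that do not move let the fingers close. It gives the time, the measured TCP pose, the force, the opening and the grip force at its end, in the units of the state.
- bot.read_state(): the state, without advancing time (a new reading comes with each control period).
- capture(name): name is "scene" or "top"; returns the picture (384x512x3 uint8, red, green, blue); there is no depth.
- calibration(name): a dict with "fx", "fy", "cx", "cy" (pixels), "rvec" (rotation vector, rad) and "tvec" (3), from world to camera coordinates, as OpenCV has them. Camera axes: x right, y down, z forward; pixel columns grow to the right and rows downward; lengths in mm; the calibration is good to about 2 mm. A picture is of the moment at which its call begins. calibration takes no time and is no camera call.
- bot.sign_off(): hands the job in; it is judged then, once.
Trained networks look in the newest picture that a camera, given by its name, has taken for a name from the list of things; names that differ only in an ending like _2 or _b are one class to them, and where a whole thing is asked for, a point or a joint stands for the part that bears it (a point fixed in the world has none). Each returns a list of dicts, best first, with "confidence" (0 to 1); they miss things now and then, are a little off and sometimes report something else, mostly with a low value. They report only what shows in the picture. A call takes as long as a camera call. They do not tell look-alikes from the thing itself.
- finder.spot_in(camera, label): "rect" ([centre column, centre row, width, height] in pixels, round what is visible of it).
- finder.silhouettes(camera, label): "pixels" (384x512 bool, what is visible of it) and "rect" ([centre column, centre row, width, height] in pixels, round what is visible of it).
- finder.place_of(camera, label): "position" ([column, row] in pixels: a listed point, or the origin of a listed thing).
The state is a dict: "time_s": time; "qpos": joint angles; "qd": joint speeds; "tau": joint torques, N m; "ee_pos": TCP position; "tcp_rot": TCP orientation; "contact_force": force on the tool from outside, world axes, zero at the start; "moment": the same for the moment, N m; "finger_gap": finger opening in mm; "gripper_force": force on a finger pad.
Only numpy, scipy, OpenCV 4.12 (cv2) and the standard library are available. Lean on these libraries where they do the work, as an engineer would, in place of code of your own. Each camera call takes 0.05 s, during which the arm holds its last target. There are 200 camera calls.

## Working session

There is one attempt and no reset: what is moved stays moved. The work goes in short steps, Python scripts to look and compute and a tool call to move; the robot and the scene stay as the last step left them, time stands still between calls to the robot, and variables do not carry over. Pictures are saved under pics/ and viewed, at most 14 in all, crops included, and the job is handed in when it is done.

Besides the shell and the picture viewer there is one more tool, called after ">>>" as a command line: name --argument value ..., lists and objects as JSON in quotes. apply_moves: Moves the arm, as the interface text tells. Its arguments: {"type":"object","properties":{"targets":{"type":"array"},"fingers":{"type":"number"}},"required":["targets"]}

```bash
ls; mkdir -p pics
cat > h.py <<'E'
import numpy as np, cv2
from plant import bot, capture, calibration, finder
def cam(n):
    c=calibration(n); R=cv2.Rodrigues(np.array(c["rvec"],float))[0]; t=np.array(c["tvec"],float).ravel()
    K=np.array([[c["fx"],0,c["cx"]],[0,c["fy"],c["cy"]],[0,0,1.]]); return K,R,t
def w(n,p,z):
    K,R,t=cam(n); d=R.T@np.linalg.solve(K,np.array([p[0],p[1],1.])); o=-R.T@t
    return (o+d*(z-o[2])/d[2])[:2]
def pix(n,P):
    K,R,t=cam(n); q=K@(R@np.array(P,float)+t); return q[:2]/q[2]
def tri(pa,pb,a="scene",b="top"):
    Ps=[]
    for n in (a,b):
        K,R,t=cam(n); Ps.append(K@np.c_[R,t])
    X=cv2.triangulatePoints(Ps[0],Ps[1],np.array(pa,float),np.array(pb,float)).ravel(); return X[:3]/X[3]
def save(img,f): cv2.imwrite(f,img[:,:,::-1])
E
python3 - <<'E'
from h import *
print({k:np.round(v,3) if not isinstance(v,dict) else v for k,v in bot.read_state().items()})
a=capture("scene");b=capture("top")
for n in("scene","top"):
    K,R,t=cam(n);print(n,K[0,0],np.round(-R.T@t),np.round(R[2],2))
save(cv2.resize(a,(800,600)),"pics/s0.png");save(cv2.resize(b,(800,600)),"pics/t0.png")
Z=dict(jig=0,wide_frame=12,narrow_frame=12,thick_leg_mid=30,thin_leg_mid=30,post_mid=30,board_mid=10,weight_mid=43,glue_bottle=0,try_square=0)
for l,z in Z.items():
    for n in("top","scene"):
        for d in finder.place_of(n,l)[:5]:
            print(l,n,round(d["confidence"],2),np.round(d["position"],1),np.round(w(n,d["position"],z),1))
E
```

```text
pics
{'time_s': np.float64(0.0), 'qpos': array([-1.362,  0.088,  1.372, -0.   ,  1.684, -0.103]), 'qd': array([ 0.   ,  0.   , -0.   ,  0.   , -0.001,  0.   ]), 'tau': array([ 2.0000e-03, -3.5187e+01, -3.1327e+01, -0.0000e+00,  1.1000e-02,
       -0.0000e+00]), 'ee_pos': array([ 168.594, -522.893,  192.807]), 'tcp_rot': array([-0.001,  0.988,  0.155, -0.   ]), 'contact_force': array([-0.488, -0.36 ,  0.809]), 'moment': array([0.022, 0.012, 0.019]), 'gripper_force': np.float64(0.0), 'finger_gap': np.float64(85.372)}
scene 444.44453189399934 [1212.   33.  912.] [-0.62 -0.07 -0.78]
top 452.851281399743 [ 392.  -25. 1164.] [ 0.11 -0.   -0.99]
jig top 0.95 [227.  146.1] [643.3  66. ]
jig scene 0.86 [290.6 236.2] [640.3  52.3]
wide_frame top 0.63 [196.8 143.9] [644.2 143.5]
wide_frame scene 0.51 [333.3 235.9] [638.5 152.6]
narrow_frame top 0.63 [262.6 142.9] [651.8 -26.8]
narrow_frame top 0.43 [401.9 182.4] [ 558.7 -387.3]
narrow_frame scene 0.67 [251.3 228.9] [635.3 -42.7]
thick_leg_mid top 0.79 [114.1 170.8] [565.  346.8]
thick_leg_mid scene 0.69 [411.3 212.3] [567.5 337.6]
thin_leg_mid 
[... 326 characters left out ...]
ard_mid scene 0.96 [289.  169.6] [439.4  38.8]
weight_mid top 0.75 [429.5 243.5] [ 404.3 -444.6]
weight_mid top 0.72 [352.6 207.7] [ 487.3 -254.6]
weight_mid top 0.58 [401.  181.4] [ 556.7 -375.3]
weight_mid scene 0.83 [114.  143.2] [ 411.8 -439.1]
weight_mid scene 0.7 [114.9 184.8] [ 553.1 -394.8]
weight_mid scene 0.62 [173.9 171.1] [ 496.6 -255.8]
glue_bottle top 0.71 [154.9 252.2] [363.2 239.6]
glue_bottle top 0.59 [263.3 144.7] [649.7 -28.8]
glue_bottle scene 0.55 [362.4 149. ] [338.8 239.3]
glue_bottle scene 0.24 [411.5 211.6] [543.4 348.7]
try_square top 0.8 [333.6 263.3] [ 347.8 -215.9]
try_square top 0.43 [194.6 146.9] [638.7 150.6]
try_square scene 0.64 [204.1 141.1] [ 343.6 -207.1]
```

View pics/t0.png

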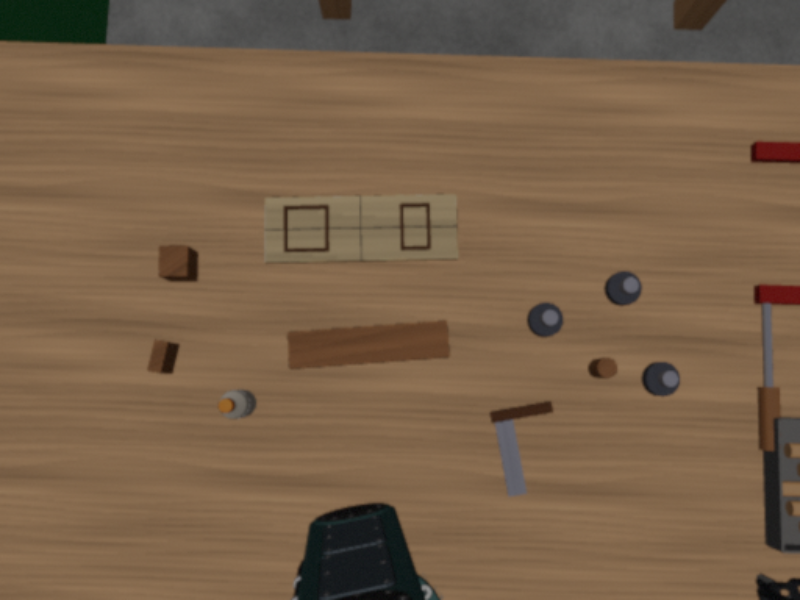

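View pics/s0.png

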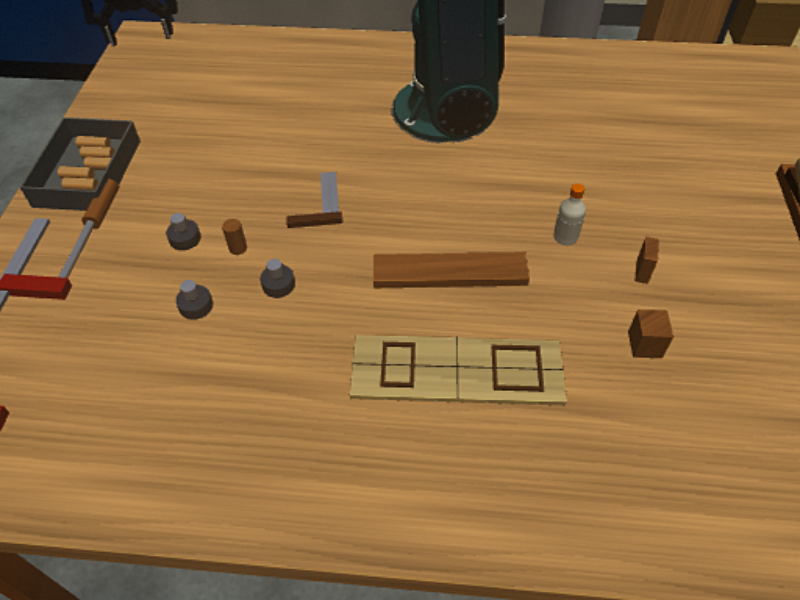

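The top view has the jig centre at (360,228) in the 800-pixel picture, with the wide frame on the left (306,228) and the narrow one on the right (415,227). The thick leg is at (177,262), the thin leg at (163,357), the board at (368,345) and the post at (603,368).

There are three identical weights in the top view: A (545,319), B (623,288) and C (661,379). They lie about 549, 675 and 600 mm from the base. B is farthest, so B fits the description. I'll confirm it in a crop and fit exact poses to the silhouettes.

```bash
cat > fit.py <<'E'
from h import *
from scipy.optimize import minimize
def box(a,b,z0,z1): return np.array([[sx*a/2,sy*b/2,z] for sx in(-1,1) for sy in(-1,1) for z in(z0,z1)],float)
def cyl(d,z0,z1):
    t=np.linspace(0,2*np.pi,24,endpoint=False); return np.array([[d/2*np.cos(u),d/2*np.sin(u),z] for u in t for z in(z0,z1)])
SH=dict(jig=[box(110,320,0,12)],thick_leg_mid=[box(50,46,0,60)],thin_leg_mid=[box(50,22,0,60)],post_mid=[cyl(32,0,60)],board_mid=[box(60,260,0,20)],weight_mid=[cyl(56,0,24),cyl(26,30,56),cyl(12,20,34)])
S=4
def render(n,parts,x,y,yaw,z=0,rz=0):
    K,R,t=cam(n); c,s=np.cos(yaw),np.sin(yaw); m=np.zeros((384*S,512*S),np.uint8)
    for p in parts:
        P=np.c_[p[:,0]*c-p[:,1]*s+x,p[:,0]*s+p[:,1]*c+y,p[:,2]+z]
        q=(R@P.T).T+t; q=(K@q.T).T; q=q[:,:2]/q[:,2:]
        h=cv2.convexHull(((q+.5)*S*16).astype(np.int32)); cv2.fillConvexPoly(m,h,255,shift=4)
    return cv2.resize(m,(512,384),interpolation=cv2.INTER_AREA)/255.
def fit(masks,label,x0,z=0,yawfix=False):
    parts=SH[label]
    def f(v):
        e=0
        for n,m in masks.items():
            r=render(n,parts,v[0],v[1],0 if yawfix else v[2]/100,z); e+=1-np.minimum(r,m).sum()/np.maximum(r,m).sum()
        return e/len(masks)
    best=None
    for y0 in ([0] if yawfix else x0[2]):
        r=minimize(f,[x0[0],x0[1],y0*100],method="Nelder-Mead",options=dict(initial_simplex=np.array([x0[0],x0[1],y0*100])+np.array([[0,0,0],[12,0,0],[0,12,0],[0,0,25.]]),xatol=.1,fatol=1e-4,maxiter=150))
        if best is None or r.fun<best.fun: best=r
    return np.round([best.x[0],best.x[1],best.x[2]/100],3),round(1-best.fun,3)
def pick(n,label,near,z=0):
    zc=dict(jig=6,board_mid=10).get(label,30)+z
    p=pix(n,[near[0],near[1],zc]); L=[d for d in finder.silhouettes(n,label) if np.hypot(*(np.array(d["rect"][:2])-p))<18]
    return L[0]["pixels"].astype(float) if L else None
def measure(label,near,yaws=(0,),z=0,ns=("top","scene")):
    ms={n:pick(n,label,near,z) for n in ns}; ms={n:m for n,m in ms.items() if m is not None}
    yf=label in("post_mid","weight_mid"); out=[]
    for n in ms: print(label,n,*fit({n:ms[n]},label,(near[0],near[1],yaws),z,yf))
    if len(ms)>1: print(label,"both",*fit(ms,label,(near[0],near[1],yaws),z,yf))
E
python3 - <<'E'
from fit import *
a=capture("scene");b=capture("top")
measure("jig",(645,57),(0,.05))
measure("thick_leg_mid",(567,345),(0,.2,-.2,.8,1.57))
measure("thin_leg_mid",(418,364),(-.3,.3,1.2,1.8))
measure("post_mid",(425,-340))
measure("board_mid",(442,37),(0,.1))
for p in((405,-440),(490,-255),(555,-385)): measure("weight_mid",p)
ca=cv2.resize(a[140:215,95:205],(800,545),interpolation=cv2.INTER_CUBIC);save(ca,"pics/w1.png")
E
```

```text
jig top [6.41435e+02 5.64930e+01 4.70000e-02] 0.912
jig scene [6.41662e+02 5.58220e+01 4.90000e-02] 0.893
jig both [6.4148e+02 5.6144e+01 5.0000e-02] 0.902
thick_leg_mid top [5.68407e+02 3.48363e+02 2.30000e-02] 0.938
thick_leg_mid scene [ 5.69194e+02  3.47570e+02 -5.00000e-03] 0.926
thick_leg_mid both [5.68412e+02 3.48167e+02 1.80000e-02] 0.928
thin_leg_mid top [ 4.17926e+02  3.64023e+02 -1.78000e-01] 0.893
thin_leg_mid scene [ 4.18773e+02  3.61678e+02 -2.45000e-01] 0.843
thin_leg_mid both [ 4.17505e+02  3.62709e+02 -2.35000e-01] 0.856
post_mid top [ 4.21737e+02 -3.38012e+02  8.80000e-02] 0.871
post_mid scene [ 4.22135e+02 -3.40381e+02  5.30000e-02] 0.921
post_mid both [ 4.22126e+02 -3.39942e+02  3.40000e-02] 0.885
board_mid top [4.48916e+02 3.79040e+01 1.06000e-01] 0.953
board_mid scene [4.48248e+02 3.56350e+01 1.12000e-01] 0.934
board_mid both [4.49094e+02 3.59800e+01 1.08000e-01] 0.94
weight_mid top [ 4.06805e+02 -4.37237e+02  3.00000e-03] 0.936
weight_mid scene [ 4.06094e+02 -4.40074e+02  2.30000e-02] 0.923
weight_mid both [ 4.06841e+02 -4.38508e+02  6.10000e-02] 0.918
weight_mid top [ 4.97925e+02 -2.49559e+02 -1.32000e-01] 0.944
weight_mid scene [ 4.97594e+02 -2.51761e+02 -1.61000e-01] 0.885
weight_mid both [ 4.97611e+02 -2.50276e+02 -1.87000e-01] 0.906
weight_mid top [ 5.51951e+02 -3.76010e+02 -3.30000e-02] 0.942
weight_mid scene [ 5.53448e+02 -3.79308e+02  1.21000e-01] 0.912
weight_mid both [ 5.53205e+02 -3.77966e+02 -1.00000e-03] 0.902
```

View pics/w1.png

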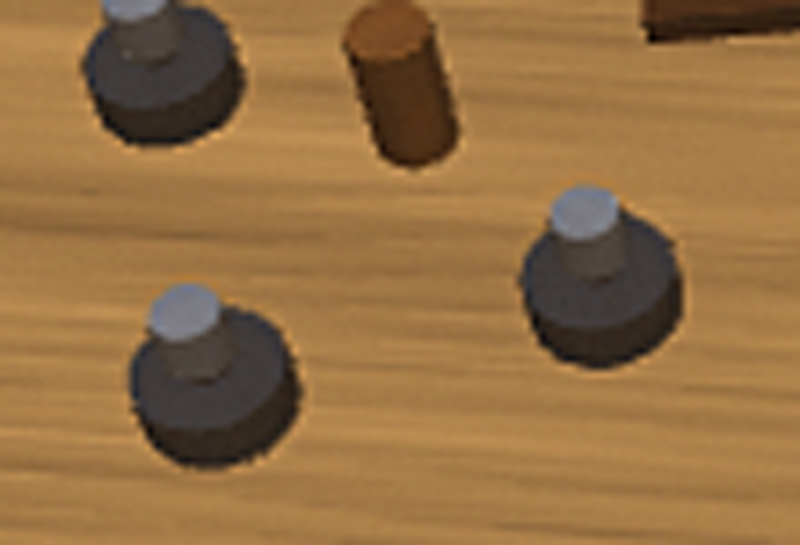

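The crop confirms weight B, the lower-left one at crop pixel (210,385). At about (553,-378) it lies 670 mm out, against 599 and 557 mm for the other two. All poses fit well, so I'll start moving.

```bash
cat > go.py <<'E'
import sys; from h import *
def go(x,y,z,phi=None):
    s=bot.read_state(); q=s["tcp_rot"]; p=s["ee_pos"]; cur=2*np.arctan2(q[2],q[1]); phi=cur if phi is None else phi
    turn=-((phi-cur+np.pi)%(2*np.pi)-np.pi); dx,dy,dz=x-p[0],y-p[1],z-p[2]; c,k=np.cos(phi),np.sin(phi)
    print("t",round(s["time_s"],2),"pos",np.round(p,1),"phi",round(cur,3),"tilt",np.round(q[[0,3]],3),"F",np.round(s["contact_force"],1),"gap",round(s["finger_gap"],1),"turn",round(turn,3),"then tool",np.round([dx*c+dy*k,dx*k-dy*c,-dz],1))
if __name__=="__main__": go(*map(float,sys.argv[1:]))
E
python3 go.py 568.4 348.2 193 1.589
```

```text
t 2.0 pos [ 168.7 -523.5  194. ] phi 0.312 tilt [0. 0.] F [-0.4 -0.7 -0.6] gap 85.6 turn -1.277 then tool [864.3 415.5   1. ]
```

>>> apply_moves --targets '[0,0,0,-0.16,0,0,0,-0.16,0,0,0,-0.16,0,0,0,-0.16,0,0,0,-0.16,0,0,0,-0.16,0,0,0,-0.16,0,0,0,-0.16,43,21,0,0,43,21,0,0,43,21,0,0,43,21,0,0,43,21,0,0,43,21,0,0,43,21,0,0,43,21,0,0,43,21,0,0,43,21,0,0]'

```text
time_s: 4.25
ee_pos: [370.1, -87.8, 194.3]
tcp_rot: [0.001, 0.7, 0.714, 0.0]
contact_force: [1.3, -0.3, -0.2]
finger_gap: 85.3
gripper_force: 0.0
```

>>> apply_moves --targets '[43,21,0,0,43,21,0,0,43,21,0,0,43,21,0,0,43,21,0,0,43,21,0,0,43,21,0,0,43,21,0,0,43,21,0,0,43,21,0,0,0,0,0,0]'

```text
time_s: 5.62
ee_pos: [570.6, 347.8, 191.3]
tcp_rot: [-0.001, 0.698, 0.716, -0.001]
contact_force: [0.5, -0.7, -1.4]
finger_gap: 85.5
gripper_force: 0.0
```

```bash
python3 go.py 568.4 348.2 25 1.589
```

```text
t 5.62 pos [570.6 347.8 191.3] phi 1.595 tilt [-0.001 -0.001] F [ 0.5 -0.7 -1.4] gap 85.5 turn 0.006 then tool [  0.5  -2.2 166.3]
```

>>> apply_moves --targets '[0,-2,30,0,0,0,30,0,0,0,30,0,0,0,30,0,0,0,25,0,0,0,15,0,0,0,6,0,0,0,0,0]'

```text
time_s: 6.62
ee_pos: [568.9, 345.0, 28.5]
tcp_rot: [0.0, 0.7, 0.714, 0.0]
contact_force: [0.3, 0.4, 0.6]
finger_gap: 84.8
gripper_force: 0.0
```

>>> apply_moves --targets '[0,0,0,0,0,0,0,0,0,0,0,0,0,0,0,0,0,0,0,0,0,0,0,0]' --fingers 0

```text
time_s: 7.38
ee_pos: [568.6, 345.1, 27.9]
tcp_rot: [0.0, 0.7, 0.714, -0.0]
contact_force: [0.1, -0.3, -0.9]
finger_gap: -0.0
gripper_force: 0.0
```

>>> apply_moves --targets '[0,0,-10,0,0,0,-25,0,0,0,-30,0,0,0,-30,0,0,0,-20,0,0,0,0,0]'

```text
time_s: 8.12
ee_pos: [570.0, 345.8, 146.6]
tcp_rot: [0.001, 0.7, 0.714, 0.003]
contact_force: [0.7, 0.7, 0.6]
finger_gap: 0.1
gripper_force: 0.0
```

```bash
python3 go.py 637 146 110 1.621
```

```text
t 8.12 pos [570.  345.8 146.6] phi 1.592 tilt [0.001 0.003] F [0.7 0.7 0.6] gap 0.1 turn -0.029 then tool [-202.9   56.9   36.6]
```

The fingers shut completely, so the grasp missed. I need to see why.

Run:
```python
from fit import *
a=capture("scene");b=capture("top")
measure("thick_leg_mid",(567,345),(0,.2,-.2,.8))
im=np.hstack([cv2.resize(a[120:270,330:480],(400,400)),cv2.resize(b[100:250,60:210],(400,400))]);save(im,"pics/g1.png")
```

```text
thick_leg_mid top [5.70255e+02 3.48072e+02 5.40000e-02] 0.947
thick_leg_mid scene [ 5.69022e+02  3.46871e+02 -3.50000e-02] 0.891
thick_leg_mid both [5.69714e+02 3.47976e+02 5.50000e-02] 0.913
```

View pics/g1.png

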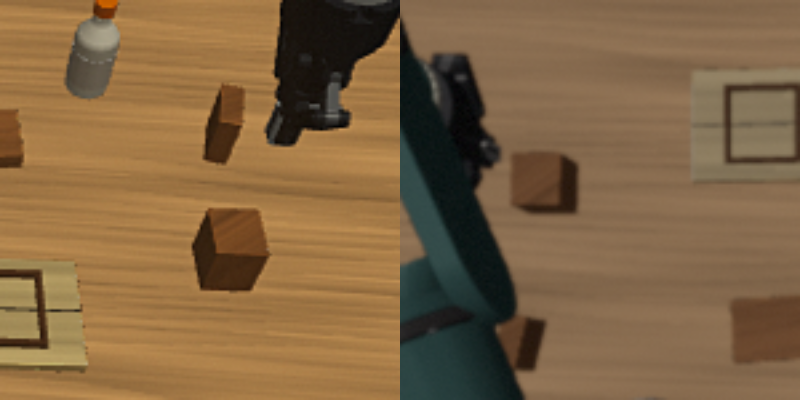

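Run:
```python
from h import *
s=bot.read_state();print(np.round(s["qpos"],3),s["ee_pos"])
print(pix("scene",s["ee_pos"]),pix("top",s["ee_pos"]))
print(w("top",(92,157),147),w("scene",(449,168),147), tri((449,168),(92,157)))
print("base",pix("scene",(0,0,0)),pix("top",(0,0,0)))
```

```text
[ 0.46   0.359  1.15  -0.     1.636  0.439] [567.80935872 344.7323949  141.2782039 ]
[427.78519686 183.66612277] [ 99.61302808 161.85447429]
[577.51957178 360.71519218] [522.8760455  396.28274106] [571.0355983  357.35352405 196.43040171]
base [283.20486091  69.75518822] [244.39645092 403.86306994]
```

Run:
```python
from fit import *
s=bot.read_state();print(s["time_s"],np.round(s["qpos"],3),s["ee_pos"],s["finger_gap"])
a=capture("scene");b=capture("top")
def mark(img,n):
    img=img.copy()
    for p,c in((s["ee_pos"],(255,0,0)),(s["ee_pos"]+[0,0,73],(0,255,0)),((568.4,348.2,60),(255,255,0))):
        cv2.circle(img,tuple(np.int32(np.round(pix(n,p)*6))),5,c,-1)
    return img
A=mark(cv2.resize(a,None,fx=6,fy=6,interpolation=cv2.INTER_CUBIC),"scene")[110*6:210*6,410*6:476*6]
B=mark(cv2.resize(b,None,fx=6,fy=6,interpolation=cv2.INTER_CUBIC),"top")[110*6:210*6,65*6:131*6]
save(np.hstack([A,B]),"pics/g2.png")
```

```text
8.325 [ 0.46   0.359  1.15  -0.     1.636  0.439] [567.80935872 344.7323949  141.2782039 ] 0.07528028494019608
```

View pics/g2.png

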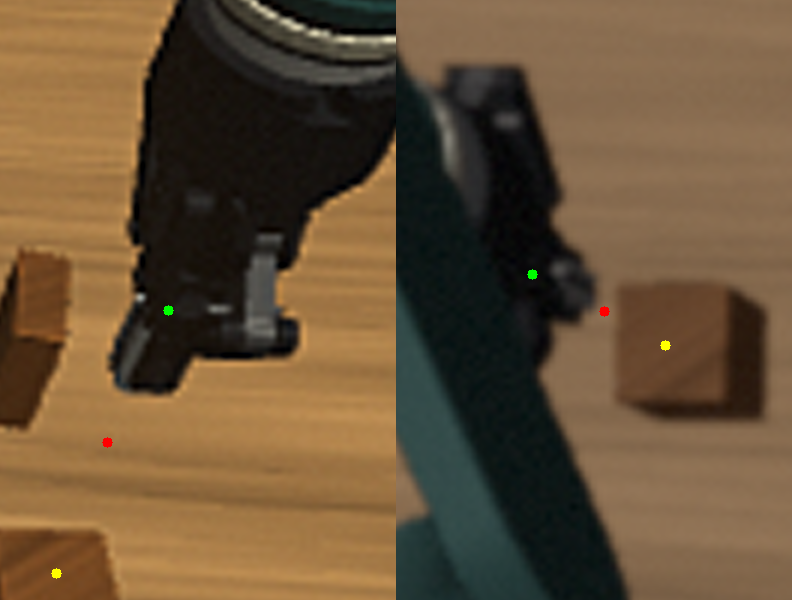

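Run:
```python
from fit import *
s=bot.read_state()
a=capture("scene");b=capture("top"); np.save("last.npy",a)
ph=2*np.arctan2(s["tcp_rot"][2],s["tcp_rot"][1]);tx=np.array([np.cos(ph),np.sin(ph),0]);ty=np.array([np.sin(ph),-np.cos(ph),0]);U=np.array([0,0,1.])
def mark(img,n):
    img=(255*(img/255.)**.4).astype(np.uint8)
    for p,c in((0*U,(255,0,0)),(19*U,(255,80,80)),(73*U,(0,255,0)),(13*U+42*ty,(255,0,255)),(13*U-42*ty,(0,255,255)),(73*U+42*ty,(255,0,255)),(73*U-42*ty,(0,255,255)),(73*U+40*tx,(255,255,0))):
        cv2.circle(img,tuple(np.int32(np.round(pix(n,s["ee_pos"]+p)*8))),4,c,-1)
    return img
A=mark(cv2.resize(a,None,fx=8,fy=8,interpolation=cv2.INTER_CUBIC),"scene")[115*8:187*8,418*8:468*8]
B=mark(cv2.resize(b,None,fx=8,fy=8,interpolation=cv2.INTER_CUBIC),"top")[110*8:182*8,65*8:115*8]
save(np.hstack([A,B]),"pics/g3.png")
```

```text
(no output)
```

View pics/g3.png

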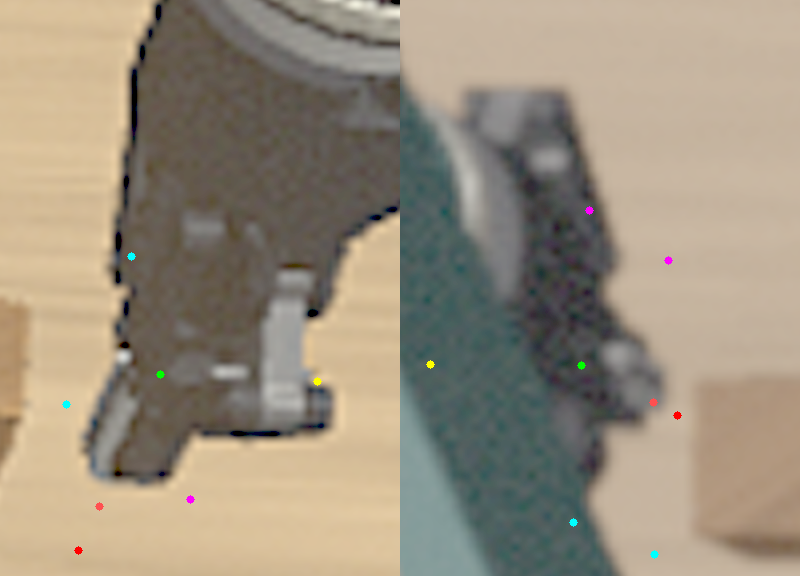

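Run:
```python
from h import *
X=tri((434.9,173.8),(94.75,158.1));print(X, pix("scene",X),pix("top",X), bot.read_state()["ee_pos"])
```

```text
[570.0292722  346.05111712 177.30437412] [433.45053886 173.99484596] [ 93.37556221 157.91968017] [568.1470239  344.82567064 141.7430635 ]
```

The triangulated finger tip is at z≈177 while the state reports 141. The tool really sits about 32–36 mm higher than reported, with x and y right. I'll check this by gently touching the leg's top (z = 60) with the shut fingers.

>>> apply_moves --targets '[3,1,30,0,0,0,30,0,0,0,30,0,0,0,15,0,0,0,4,0,0,0,0,0]'

```text
time_s: 9.28
ee_pos: [570.1, 348.4, 34.9]
tcp_rot: [0.0, 0.7, 0.714, 0.001]
contact_force: [-0.5, -0.9, 0.4]
finger_gap: -0.4
gripper_force: 0.0
```

>>> apply_moves --targets '[0,0,2,0,0,0,2,0,0,0,0,0]'

```text
time_s: 9.65
ee_pos: [569.6, 348.1, 30.2]
tcp_rot: [0.0, 0.7, 0.715, 0.0]
contact_force: [0.0, 0.4, -0.3]
finger_gap: 0.1
gripper_force: 0.0
```

>>> apply_moves --targets '[0,0,2,0,0,0,1,0,0,0,0,0]'

```text
time_s: 10.02
ee_pos: [569.4, 348.0, 26.7]
tcp_rot: [-0.0, 0.7, 0.715, -0.0]
contact_force: [0.4, 0.6, 0.5]
finger_gap: -0.3
gripper_force: 0.0
```

>>> apply_moves --targets '[0,0,2,0,0,0,0,0]'

```text
time_s: 10.28
ee_pos: [569.4, 348.0, 24.7]
tcp_rot: [-0.0, 0.7, 0.714, -0.0]
contact_force: [-0.1, 0.5, 0.2]
finger_gap: 0.4
gripper_force: 0.0
```

>>> apply_moves --targets '[0,0,1.5,0,0,0,0,0]'

```text
time_s: 10.52
ee_pos: [569.4, 348.1, 23.3]
tcp_rot: [0.0, 0.7, 0.714, -0.0]
contact_force: [0.2, -0.3, -0.3]
finger_gap: -0.0
gripper_force: 0.0
```

Run:
```python
from fit import *
s=bot.read_state();print(s["time_s"],s["ee_pos"],s["contact_force"])
a=capture("scene");b=capture("top")
g=lambda i:(255*(i/255.)**.5).astype(np.uint8)
f=lambda i:g(cv2.resize(i,(400,512),interpolation=cv2.INTER_CUBIC))
im=np.hstack([f(a[160:240,380:442.5.__int__()+1]),f(b[125:205,85:148])])
save(im,"pics/g4.png")
```

```text
10.525 [569.4240046  348.05151131  23.28453667] [ 0.17504466 -0.3431343  -0.26323735]
```

View pics/g4.png

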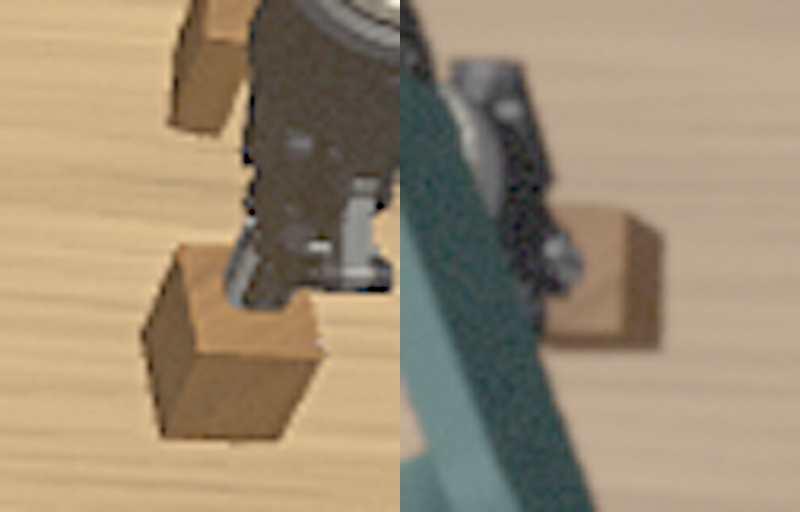

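>>> apply_moves --targets '[0,0,1.5,0,0,0,0,0]'

```text
time_s: 10.88
ee_pos: [569.8, 348.2, 22.8]
tcp_rot: [0.0, 0.7, 0.714, 0.0]
contact_force: [-1.1, 0.9, 3.7]
finger_gap: 0.2
gripper_force: 1.8
```

>>> apply_moves --targets '[0,0,1.5,0,0,0,0,0]'

```text
time_s: 11.12
ee_pos: [569.9, 348.2, 22.8]
tcp_rot: [0.0, 0.7, 0.715, 0.001]
contact_force: [-2.6, -1.5, 8.2]
finger_gap: 0.1
gripper_force: 4.2
```

>>> apply_moves --targets '[0,0,1.5,0,0,0,0,0]'

```text
time_s: 11.38
ee_pos: [570.0, 348.3, 22.8]
tcp_rot: [0.001, 0.7, 0.715, 0.001]
contact_force: [-5.3, -2.3, 12.9]
finger_gap: -0.0
gripper_force: 6.4
```

Run:
```python
from h import *
from scipy.optimize import minimize_scalar as m
for n,p in(("scene",(420.9,207.7)),("top",(111,167.5))):
    r=m(lambda z:np.hypot(*(pix(n,(569.4,348,z))-p)),bounds=(0,120),method="bounded");print(n,r.x,r.fun)
print(tri((420.9,207.7),(111,167.5)))
```

```text
scene 56.65317429284955 2.238448470225843
top 51.93406970357317 0.15750623862365204
[569.83747191 350.53130803  53.06570766]
```

Contact came at a reported z of 22.8 on the leg top (60 mm), so real tip height = reported + 37 mm. I'll put that correction in the helper and grasp again.

```bash
sed -i 's/p=s\["ee_pos"\];/p=s["ee_pos"]+[0,0,37.2];/' go.py; python3 go.py 569 348 60 1.6
```

```text
t 11.38 pos [570.  348.3  60. ] phi 1.592 tilt [0.001 0.001] F [-5.3 -2.3 12.9] gap -0.0 turn -0.008 then tool [-0.3 -1.   0. ]
```

>>> apply_moves --targets '[0,0,-15,0,0,0,-20,0,0,0,0,0]'

```text
time_s: 11.75
ee_pos: [571.3, 349.0, 57.1]
tcp_rot: [0.001, 0.7, 0.714, 0.003]
contact_force: [-0.5, -0.1, -0.4]
finger_gap: 0.0
gripper_force: 0.0
```

>>> apply_moves --targets '[0,0,0,0,0,0,0,0,0,0,0,0,0,0,0,0,0,0,0,0]' --fingers 1

```text
time_s: 12.38
ee_pos: [569.5, 348.0, 53.8]
tcp_rot: [0.0, 0.7, 0.714, -0.0]
contact_force: [0.4, -0.1, 0.9]
finger_gap: 85.2
gripper_force: 0.0
```

```bash
python3 go.py 569 348 25 1.595
```

```text
t 12.38 pos [569.5 348.   91. ] phi 1.592 tilt [ 0. -0.] F [ 0.4 -0.1  0.9] gap 85.2 turn -0.003 then tool [-0.  -0.5 66. ]
```

>>> apply_moves --targets '[0,0,15,0,0,0,15,0,0,0,15,0,0,0,14,0,0,0,8,0,0,0,0,0]'

```text
time_s: 13.12
ee_pos: [568.9, 347.8, -14.1]
tcp_rot: [-0.0, 0.7, 0.714, -0.001]
contact_force: [0.5, 0.8, -0.4]
finger_gap: 85.5
gripper_force: 0.0
```

>>> apply_moves --targets '[0,0,0,0,0,0,0,0,0,0,0,0,0,0,0,0,0,0,0,0]' --fingers 0

```text
time_s: 13.75
ee_pos: [570.3, 348.5, -11.8]
tcp_rot: [0.0, 0.7, 0.714, 0.001]
contact_force: [-0.3, 1.1, 4.7]
finger_gap: 49.1
gripper_force: 63.3
```

>>> apply_moves --targets '[0,0,-8,0,0,0,-15,0,0,0,-20,0,0,0,-17,0,0,0,0,0]'

```text
time_s: 14.38
ee_pos: [571.3, 349.0, 50.5]
tcp_rot: [0.001, 0.7, 0.714, 0.003]
contact_force: [0.6, 0.3, -1.5]
finger_gap: 49.2
gripper_force: 62.9
```

```bash
python3 go.py 637 146 85 1.621
```

```text
t 14.38 pos [571.3 349.   87.7] phi 1.592 tilt [0.001 0.003] F [ 0.6  0.3 -1.5] gap 49.2 turn -0.029 then tool [-206.    55.5    2.7]
```

>>> apply_moves --targets '[0,0,0,-0.028,-15,4,0,0,-24,6.5,0,0,-24,6.5,0,0,-24,6.5,0,0,-24,6.5,0,0,-24,6.5,0,0,-24,6.5,0,0,-24,6.5,0,0,-14,4,0,0,-5,2,0,0,0,0,0,0,0,0,0,0]'

```text
time_s: 16.0
ee_pos: [634.6, 149.9, 46.9]
tcp_rot: [-0.0, 0.689, 0.725, 0.0]
contact_force: [-0.1, 0.1, -0.1]
finger_gap: 49.4
gripper_force: 62.8
```

```bash
python3 go.py 637 146 37.5 1.621
python3 - <<'E'
from fit import *
a=capture("scene");b=capture("top"); z=float(bot.read_state()["ee_pos"][2]+11.8)
measure("thick_leg_mid",(637,146),(.05,-.05),z)
measure("jig",(641,56),(.05,))
E
```

```text
t 16.0 pos [634.6 149.9  84.1] phi 1.621 tilt [-0.  0.] F [-0.1  0.1 -0.1] gap 49.4 turn -0.0 then tool [-4.   2.2 46.6]
thick_leg_mid scene [ 6.37135e+02  1.44559e+02 -2.00000e-03] 0.466
jig scene [6.4154e+02 5.5183e+01 4.9000e-02] 0.795
```

>>> apply_moves --targets '[-4,2,10,0,0,0,12,0,0,0,12,0,0,0,6,0,0,0,3,0,0,0,0,0,0,0,0,0]'

```text
time_s: 17.18
ee_pos: [637.5, 145.2, 4.6]
tcp_rot: [0.0, 0.69, 0.724, 0.0]
contact_force: [0.1, 0.5, -1.3]
finger_gap: 49.3
gripper_force: 62.8
```

```bash
python3 go.py 637 146 37.5 1.621
```

```text
t 17.18 pos [637.5 145.2  41.8] phi 1.62 tilt [0. 0.] F [ 0.1  0.5 -1.3] gap 49.3 turn -0.001 then tool [ 0.8 -0.4  4.3]
```

>>> apply_moves --targets '[0.8,0,2,0,0,0,1.5,0,0,0,0,0]'

```text
time_s: 17.55
ee_pos: [637.0, 146.0, 0.4]
tcp_rot: [0.0, 0.69, 0.724, -0.0]
contact_force: [0.7, 0.4, -0.4]
finger_gap: 49.1
gripper_force: 63.0
```

>>> apply_moves --targets '[0,0,1,0,0,0,0,0]'

```text
time_s: 17.8
ee_pos: [637.1, 146.0, 0.3]
tcp_rot: [0.0, 0.69, 0.724, 0.0]
contact_force: [-3.3, -1.0, 3.5]
finger_gap: 49.2
gripper_force: 63.2
```

>>> apply_moves --targets '[0,0,0,0,0,0,0,0,0,0,0,0,0,0,0,0]' --fingers 1

```text
time_s: 18.3
ee_pos: [637.0, 145.9, -0.7]
tcp_rot: [0.0, 0.69, 0.724, -0.0]
contact_force: [-0.3, 0.4, -0.6]
finger_gap: 85.2
gripper_force: 0.0
```

>>> apply_moves --targets '[0,0,-10,0,0,0,-30,0,0,0,-40,0,0,0,-40,0,0,0,-20,0,0,0,0,0]'

```text
time_s: 19.05
ee_pos: [638.7, 146.2, 143.2]
tcp_rot: [0.002, 0.69, 0.724, 0.003]
contact_force: [0.8, 0.1, 0.2]
finger_gap: 85.2
gripper_force: 0.0
```

```bash
python3 go.py 418 362.8 180 1.35
```

```text
t 19.05 pos [638.7 146.2 180.4] phi 1.62 tilt [0.002 0.003] F [0.8 0.1 0.2] gap 85.2 turn 0.27 then tool [ 163.  -262.7    0.4]
```

>>> apply_moves --targets '[0,0,0,0.135,0,0,0,0.135,16,-26,0,0,23,-37,0,0,23,-37,0,0,23,-37,0,0,23,-37,0,0,23,-37,0,0,18,-30,0,0,10,-15,0,0,4,-7,0,0,0,0,0,0,0,0,0,0]'

```text
time_s: 20.68
ee_pos: [416.9, 361.9, 139.3]
tcp_rot: [0.0, 0.781, 0.624, -0.0]
contact_force: [-0.2, 0.6, 0.2]
finger_gap: 85.4
gripper_force: 0.0
```

```bash
python3 go.py 418 362.8 25 1.35
python3 - <<'E'
from fit import *
a=capture("scene");b=capture("top")
measure("thick_leg_mid",(637,146),(.05,-.05),12)
measure("thin_leg_mid",(418,363),(-.2,))
measure("jig",(641,56),(.05,))
E
```

```text
t 20.68 pos [416.9 361.9 176.5] phi 1.349 tilt [ 0. -0.] F [-0.2  0.6  0.2] gap 85.4 turn -0.001 then tool [  1.1   0.9 151.5]
thick_leg_mid top [6.37304e+02 1.45826e+02 1.08000e-01] 0.897
thick_leg_mid scene [6.37130e+02 1.44408e+02 8.20000e-02] 0.936
thick_leg_mid both [6.37118e+02 1.44961e+02 8.10000e-02] 0.912
thin_leg_mid top [ 4.18010e+02  3.59943e+02 -1.78000e-01] 0.898
thin_leg_mid scene [ 4.17946e+02  3.61273e+02 -2.65000e-01] 0.881
thin_leg_mid both [ 4.17862e+02  3.60936e+02 -2.57000e-01] 0.876
jig top [6.42398e+02 5.64270e+01 5.20000e-02] 0.858
jig scene [6.41647e+02 5.51680e+01 5.00000e-02] 0.789
jig both [6.41954e+02 5.61960e+01 5.00000e-02] 0.822
```

>>> apply_moves --targets '[0,1,30,0,0,0,30,0,0,0,30,0,0,0,30,0,0,0,18,0,0,0,9,0,0,0,4,0,0,0,0,0,0,0,0,0]'

```text
time_s: 22.2
ee_pos: [417.8, 362.9, -10.5]
tcp_rot: [0.0, 0.781, 0.625, 0.001]
contact_force: [0.3, 0.2, 1.0]
finger_gap: 85.5
gripper_force: 0.0
```

>>> apply_moves --targets '[0,0,0,0,0,0,0,0,0,0,0,0,0,0,0,0,0,0,0,0]' --fingers 0

```text
time_s: 22.82
ee_pos: [417.6, 362.8, -10.8]
tcp_rot: [0.0, 0.781, 0.625, 0.001]
contact_force: [0.6, 0.4, 4.2]
finger_gap: 49.3
gripper_force: 63.3
```

>>> apply_moves --targets '[0,0,-8,0,0,0,-20,0,0,0,-30,0,0,0,-30,0,0,0,-20,0,0,0,-10,0,0,0,0,0,0,0,0,0]'

```text
time_s: 23.82
ee_pos: [416.4, 361.9, 105.0]
tcp_rot: [-0.0, 0.781, 0.625, -0.001]
contact_force: [-0.6, -0.7, -1.0]
finger_gap: 49.2
gripper_force: 63.1
```

```bash
python3 go.py 646.2 -34 145 1.621
```

```text
t 23.82 pos [416.4 361.9 142.2] phi 1.35 tilt [-0.    -0.001] F [-0.6 -0.7 -1. ] gap 49.2 turn -0.271 then tool [-406.9  209.7   -2.8]
```

>>> apply_moves --targets '[0,0,0,-0.135,0,0,0,-0.136,-18,9,0,0,-36,18.5,0,0,-36,18.5,0,0,-36,18.5,0,0,-36,18.5,0,0,-36,18.5,0,0,-36,18.5,0,0,-36,18.5,0,0,-36,18.5,0,0,-36,18.5,0,0,-36,18.5,0,0,-18,10,0,0,-9,4,0,0,0,0,0,0,0,0,0,0]'

```text
time_s: 25.95
ee_pos: [644.6, -30.5, 106.6]
tcp_rot: [-0.0, 0.689, 0.725, 0.0]
contact_force: [0.1, 0.0, 0.1]
finger_gap: 49.1
gripper_force: 62.8
```

```bash
python3 go.py 646.2 -34 38.4 1.621
```

```text
t 25.95 pos [644.6 -30.5 143.8] phi 1.622 tilt [-0.  0.] F [0.1 0.  0.1] gap 49.1 turn 0.001 then tool [ -3.6   1.4 105.4]
```

>>> apply_moves --targets '[-3.6,1.4,15,0,0,0,25,0,0,0,25,0,0,0,20,0,0,0,10,0,0,0,4,0,0,0,0,0,0,0,0,0]'

```text
time_s: 26.95
ee_pos: [647.5, -35.3, 8.7]
tcp_rot: [0.001, 0.689, 0.725, 0.001]
contact_force: [-0.0, -0.5, -1.0]
finger_gap: 49.1
gripper_force: 62.8
```

```bash
python3 go.py 646.2 -34 38.4 1.621
```

```text
t 26.95 pos [647.5 -35.3  45.9] phi 1.621 tilt [0.001 0.001] F [-0.  -0.5 -1. ] gap 49.1 turn -0.0 then tool [ 1.4 -1.2  7.5]
```

>>> apply_moves --targets '[1.3,-1,3,0,0,0,3,0,0,0,0,0,0,0,0,0]'

```text
time_s: 27.45
ee_pos: [645.5, -33.9, 1.4]
tcp_rot: [-0.0, 0.689, 0.725, -0.0]
contact_force: [-0.7, -0.4, 0.0]
finger_gap: 49.0
gripper_force: 62.9
```

>>> apply_moves --targets '[0,0,1,0,0,0,0,0]'

```text
time_s: 27.7
ee_pos: [645.7, -34.0, 1.2]
tcp_rot: [0.0, 0.689, 0.725, 0.0]
contact_force: [-1.2, -0.1, 3.1]
finger_gap: 49.4
gripper_force: 63.2
```

Seated, so I release, lift and go to the post.

>>> apply_moves --targets '[0,0,0,0,0,0,0,0,0,0,0,0,0,0,0,0]' --fingers 1

```text
time_s: 28.2
ee_pos: [645.5, -33.9, 0.3]
tcp_rot: [-0.0, 0.689, 0.725, -0.0]
contact_force: [0.1, 0.4, -0.5]
finger_gap: 85.1
gripper_force: 0.0
```

>>> apply_moves --targets '[0,0,-10,0,0,0,-30,0,0,0,-40,0,0,0,-40,0,0,0,-20,0,0,0,0,0,0,0,0,0]'

```text
time_s: 29.08
ee_pos: [645.0, -33.9, 139.5]
tcp_rot: [-0.001, 0.689, 0.725, -0.001]
contact_force: [-0.0, 0.4, -0.1]
finger_gap: 85.3
gripper_force: 0.0
```

```bash
python3 go.py 422 -339.5 180
```

```text
t 29.07 pos [645.  -33.9 176.7] phi 1.621 tilt [-0.001 -0.001] F [-0.   0.4 -0.1] gap 85.3 turn -0.0 then tool [-294.1 -238.    -3.3]
```

>>> apply_moves --targets '[-14,-12,0,0,-30,-24,0,0,-35,-28,0,0,-35,-28,0,0,-35,-28,0,0,-35,-28,0,0,-35,-28,0,0,-35,-28,0,0,-25,-21,0,0,-10,-9,0,0,-5,-4,0,0,0,0,0,0,0,0,0,0]'

```text
time_s: 30.7
ee_pos: [423.2, -338.6, 140.4]
tcp_rot: [-0.0, 0.689, 0.725, 0.0]
contact_force: [0.2, 0.6, 1.4]
finger_gap: 85.3
gripper_force: 0.0
```

```bash
python3 go.py 422 -339.5 28
python3 - <<'E'
from fit import *
a=capture("scene");b=capture("top")
measure("thick_leg_mid",(637,146),(.05,-.05),12)
measure("thin_leg_mid",(646,-34),(.05,-.05),12)
measure("post_mid",(422,-339.5))
E
```

```text
t 30.7 pos [ 423.2 -338.6  177.6] phi 1.622 tilt [-0.  0.] F [0.2 0.6 1.4] gap 85.3 turn -0.0 then tool [ -0.8  -1.3 149.6]
thick_leg_mid top [6.37375e+02 1.45633e+02 1.04000e-01] 0.95
thick_leg_mid scene [6.34798e+02 1.45038e+02 3.70000e-02] 0.922
thick_leg_mid both [6.37131e+02 1.45074e+02 8.60000e-02] 0.929
thin_leg_mid top [ 6.44621e+02 -3.26820e+01  4.70000e-02] 0.909
thin_leg_mid scene [ 6.42132e+02 -3.40530e+01  1.00000e-01] 0.788
thin_leg_mid both [ 6.44835e+02 -3.34750e+01  9.00000e-02] 0.836
post_mid top [ 4.21742e+02 -3.36726e+02  1.10000e-02] 0.888
post_mid scene [ 4.21114e+02 -3.40180e+02  5.10000e-02] 0.919
post_mid both [ 4.21955e+02 -3.38657e+02  1.60000e-02] 0.874
```

>>> apply_moves --targets '[0,-1,30,0,0,0,30,0,0,0,30,0,0,0,30,0,0,0,17,0,0,0,9,0,0,0,4,0,0,0,0,0,0,0,0,0]'

```text
time_s: 32.22
ee_pos: [422.2, -340.1, -8.4]
tcp_rot: [0.001, 0.689, 0.725, -0.0]
contact_force: [-0.2, -0.5, -0.1]
finger_gap: 85.0
gripper_force: 0.0
```

>>> apply_moves --targets '[0,0,0,0,0,0,0,0,0,0,0,0,0,0,0,0,0,0,0,0]' --fingers 0

```text
time_s: 32.85
ee_pos: [421.9, -339.8, -9.1]
tcp_rot: [0.0, 0.689, 0.725, -0.0]
contact_force: [1.3, -0.6, 1.8]
finger_gap: 30.7
gripper_force: 59.4
```

>>> apply_moves --targets '[0,0,-8,0,0,0,-20,0,0,0,-30,0,0,0,-30,0,0,0,-20,0,0,0,-10,0,0,0,0,0,0,0,0,0]'

```text
time_s: 33.85
ee_pos: [421.0, -339.0, 107.2]
tcp_rot: [-0.001, 0.689, 0.725, -0.0]
contact_force: [0.8, 1.7, -0.2]
finger_gap: 30.5
gripper_force: 59.3
```

```bash
python3 go.py 641.7 55.9 147
```

```text
t 33.85 pos [ 421.  -339.   144.4] phi 1.621 tilt [-0.001 -0.   ] F [ 0.8  1.7 -0.2] gap 30.5 turn -0.0 then tool [383.4 240.2  -2.6]
```

>>> apply_moves --targets '[17,11,0,0,35,22,0,0,35,22,0,0,35,22,0,0,35,22,0,0,35,22,0,0,35,22,0,0,35,22,0,0,35,22,0,0,35,22,0,0,30,18,0,0,14,9,0,0,7,4,0,0,0,0,0,0,0,0,0,0]'

```text
time_s: 35.72
ee_pos: [641.8, 53.9, 108.6]
tcp_rot: [0.0, 0.69, 0.724, -0.0]
contact_force: [0.1, 0.6, 0.3]
finger_gap: 30.8
gripper_force: 59.3
```

```bash
python3 go.py 641.7 55.9 40.1 1.621
```

```text
t 35.73 pos [641.8  53.9 145.8] phi 1.619 tilt [ 0. -0.] F [0.1 0.6 0.3] gap 30.8 turn -0.002 then tool [  2.   -0.  105.7]
```

>>> apply_moves --targets '[1.5,0,15,0,0,0,25,0,0,0,25,0,0,0,20,0,0,0,10,0,0,0,4,0,0,0,0,0,0,0,0,0]'

```text
time_s: 36.72
ee_pos: [642.9, 56.5, 10.7]
tcp_rot: [0.001, 0.689, 0.725, 0.001]
contact_force: [-0.4, -0.3, -1.2]
finger_gap: 30.4
gripper_force: 59.3
```

```bash
python3 go.py 641.7 55.9 40.1 1.621
```

```text
t 36.73 pos [642.9  56.5  47.9] phi 1.621 tilt [0.001 0.001] F [-0.4 -0.3 -1.2] gap 30.4 turn -0.0 then tool [-0.6 -1.3  7.8]
```

>>> apply_moves --targets '[-0.5,-0.8,3,0,0,0,3,0,0,0,0,0,0,0,0,0]'

```text
time_s: 37.22
ee_pos: [641.3, 55.9, 3.5]
tcp_rot: [0.0, 0.689, 0.725, -0.0]
contact_force: [0.3, -0.1, -0.5]
finger_gap: 30.7
gripper_force: 59.4
```

>>> apply_moves --targets '[0,0,1,0,0,0,0,0]'

```text
time_s: 37.48
ee_pos: [641.5, 55.9, 3.0]
tcp_rot: [0.0, 0.689, 0.725, 0.0]
contact_force: [0.5, 0.8, 0.9]
finger_gap: 30.4
gripper_force: 59.6
```

>>> apply_moves --targets '[0,0,0.5,0,0,0,0,0]'

```text
time_s: 37.72
ee_pos: [641.5, 55.9, 2.9]
tcp_rot: [0.0, 0.689, 0.725, 0.0]
contact_force: [-2.1, -0.4, 5.0]
finger_gap: 30.6
gripper_force: 59.7
```

>>> apply_moves --targets '[0,0,0,0,0,0,0,0,0,0,0,0,0,0,0,0]' --fingers 1

```text
time_s: 38.22
ee_pos: [641.2, 55.9, 1.7]
tcp_rot: [-0.0, 0.689, 0.725, -0.0]
contact_force: [0.8, -0.2, 0.4]
finger_gap: 85.7
gripper_force: 0.0
```

>>> apply_moves --targets '[0,0,-10,0,0,0,-25,0,0,0,-40,0,0,0,-40,0,0,0,-20,0,0,0,0,0,0,0,0,0]'

```text
time_s: 39.1
ee_pos: [640.7, 56.0, 136.0]
tcp_rot: [-0.001, 0.689, 0.725, -0.001]
contact_force: [0.6, -0.0, -0.5]
finger_gap: 85.8
gripper_force: 0.0
```

```bash
python3 go.py 449 36.3 180 1.679
```

```text
t 39.1 pos [640.7  56.  173.2] phi 1.621 tilt [-0.001 -0.001] F [ 0.6 -0.  -0.5] gap 85.8 turn -0.058 then tool [   1.1 -192.7   -6.8]
```

>>> apply_moves --targets '[0,-12,0,-0.058,0,-30,0,0,0,-35,0,0,0,-35,0,0,0,-35,0,0,0,-25,0,0,0,-13,0,0,0,-6,0,0,0,0,0,0,0,0,0,0]'

```text
time_s: 40.35
ee_pos: [451.9, 36.1, 136.9]
tcp_rot: [0.0, 0.668, 0.744, 0.0]
contact_force: [0.2, 1.3, 0.4]
finger_gap: 85.3
gripper_force: 0.0
```

```bash
python3 go.py 449 36.3 5 1.679
python3 - <<'E'
from fit import *
a=capture("scene");b=capture("top")
measure("post_mid",(641.7,55.9),(0,),12)
measure("board_mid",(449,36.3),(.1,))
measure("thin_leg_mid",(646,-34),(.05,-.05),12)
save(cv2.resize(a[140:280,200:400],(800,560),interpolation=cv2.INTER_CUBIC),"pics/p1.png")
E
```

```text
t 40.35 pos [451.9  36.1 174.1] phi 1.679 tilt [0. 0.] F [0.2 1.3 0.4] gap 85.3 turn -0.0 then tool [  0.5  -2.9 169.1]
post_mid top [ 6.42111e+02  5.75380e+01 -3.60000e-02] 0.882
post_mid scene [6.4039e+02 5.5748e+01 7.5000e-02] 0.85
post_mid both [6.40972e+02 5.67930e+01 1.23000e-01] 0.862
board_mid top [4.47136e+02 3.37000e+01 1.17000e-01] 0.328
board_mid scene [4.48866e+02 3.57790e+01 1.05000e-01] 0.938
board_mid both [4.48535e+02 3.57710e+01 1.02000e-01] 0.633
thin_leg_mid top [ 6.44738e+02 -3.20120e+01  1.90000e-02] 0.898
thin_leg_mid scene [ 6.44222e+02 -3.36620e+01  9.00000e-02] 0.947
thin_leg_mid both [ 6.44879e+02 -3.34850e+01  8.40000e-02] 0.891
```

View pics/p1.png

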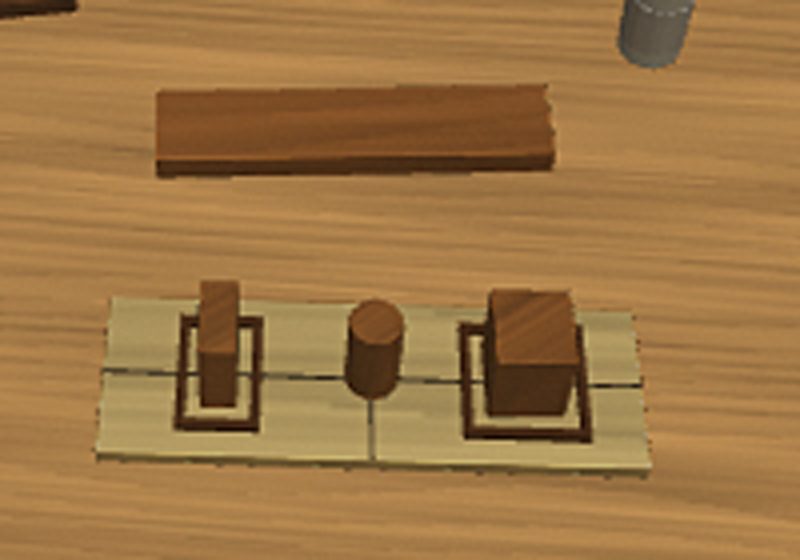

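Both legs stand upright in their frames and the post stands on the crossing (crop pixel (374,383)). The board is next.

>>> apply_moves --targets '[0,-2.5,30,0,0,0,30,0,0,0,30,0,0,0,30,0,0,0,22,0,0,0,12,0,0,0,6,0,0,0,2,0,0,0,0,0,0,0,0,0]'

```text
time_s: 42.0
ee_pos: [449.5, 35.8, -24.3]
tcp_rot: [0.001, 0.668, 0.744, 0.0]
contact_force: [-0.0, -0.3, -0.0]
finger_gap: 85.2
gripper_force: 0.0
```

```bash
python3 go.py 449 36.1 0 1.679
```

```text
t 42.0 pos [449.5  35.8  12.9] phi 1.679 tilt [0.001 0.   ] F [-0.  -0.3 -0. ] gap 85.2 turn -0.0 then tool [ 0.4 -0.5 12.9]
```

>>> apply_moves --targets '[0,-0.5,6,0,0,0,4,0,0,0,2,0,0,0,0,0,0,0,0,0]'

```text
time_s: 42.62
ee_pos: [448.5, 35.7, -36.9]
tcp_rot: [0.0, 0.668, 0.744, 0.0]
contact_force: [-0.4, -0.1, -0.5]
finger_gap: 85.3
gripper_force: 0.0
```

>>> apply_moves --targets '[0,0,0,0,0,0,0,0,0,0,0,0,0,0,0,0,0,0,0,0]' --fingers 0

```text
time_s: 43.25
ee_pos: [449.1, 35.7, -36.3]
tcp_rot: [0.001, 0.668, 0.744, 0.0]
contact_force: [0.4, 0.4, 6.0]
finger_gap: 58.7
gripper_force: 67.6
```

>>> apply_moves --targets '[0,0,-5,0,0,0,-10,0,0,0,-20,0,0,0,-25,0,0,0,-25,0,0,0,-20,0,0,0,-10,0,0,0,-5,0,0,0,0,0,0,0,0,0]'

```text
time_s: 44.5
ee_pos: [447.6, 35.8, 82.0]
tcp_rot: [-0.001, 0.668, 0.744, -0.001]
contact_force: [0.9, 0.4, -2.4]
finger_gap: 58.7
gripper_force: 66.8
```

```bash
python3 go.py 641.6 55.9 121 1.621
python3 - <<'E'
from fit import *
a=capture("scene");b=capture("top")
z=float(bot.read_state()["ee_pos"][2]+36.3); print(z, bot.read_state()["moment"])
measure("board_mid",(449,36),(.1,),z)
E
```

```text
t 44.5 pos [447.6  35.8 119.2] phi 1.679 tilt [-0.001 -0.001] F [ 0.9  0.4 -2.4] gap 58.7 turn 0.058 then tool [ 10.4 194.7  -1.8]
118.45166291817782 [ 0.00977315 -0.01212114 -0.01137727]
board_mid top [4.46965e+02 3.88360e+01 1.07000e-01] 0.282
board_mid scene [4.46364e+02 3.56700e+01 9.40000e-02] 0.828
board_mid both [4.47102e+02 3.64630e+01 1.07000e-01] 0.551
```

>>> apply_moves --targets '[0,0,0,0.03,0,0,0,0.028,1,10,0,0,1,20,0,0,1,25,0,0,2,28,0,0,2,28,0,0,1,28,0,0,1,23,0,0,1,17,0,0,0,10,0,0,0,5,0,0,0,0,0,0,0,0,0,0,0,0,0,0]'

```text
time_s: 46.58
ee_pos: [641.3, 55.4, 83.2]
tcp_rot: [0.0, 0.689, 0.725, -0.0]
contact_force: [-0.4, -0.0, -2.4]
finger_gap: 58.9
gripper_force: 66.7
```

```bash
python3 go.py 641.6 55.9 72.9 1.621
```

```text
t 46.58 pos [641.3  55.4 120.4] phi 1.621 tilt [ 0. -0.] F [-0.4 -0.  -2.4] gap 58.9 turn -0.0 then tool [ 0.5  0.3 47.5]
```

>>> apply_moves --targets '[0.5,0,8,0,0,0,12,0,0,0,10,0,0,0,6,0,0,0,3,0,0,0,2,0,0,0,0,0,0,0,0,0]'

```text
time_s: 47.58
ee_pos: [641.9, 55.9, 42.5]
tcp_rot: [0.0, 0.689, 0.725, 0.0]
contact_force: [0.6, 0.3, -2.7]
finger_gap: 58.5
gripper_force: 66.8
```

```bash
python3 go.py 641.6 55.9 72.9 1.621
```

```text
t 47.58 pos [641.9  55.9  79.7] phi 1.621 tilt [0. 0.] F [ 0.6  0.3 -2.7] gap 58.5 turn -0.0 then tool [ 0.  -0.3  6.8]
```

>>> apply_moves --targets '[0,0,2,0,0,0,2,0,0,0,1,0,0,0,0,0,0,0,0,0]'

```text
time_s: 48.2
ee_pos: [641.6, 55.9, 37.0]
tcp_rot: [0.0, 0.689, 0.725, -0.0]
contact_force: [0.5, -0.4, -2.8]
finger_gap: 58.2
gripper_force: 66.8
```

>>> apply_moves --targets '[0,0,0.7,0,0,0,0,0]'

```text
time_s: 48.45
ee_pos: [641.6, 55.9, 36.2]
tcp_rot: [-0.0, 0.689, 0.725, -0.0]
contact_force: [0.1, -0.6, -2.5]
finger_gap: 58.3
gripper_force: 66.8
```

>>> apply_moves --targets '[0,0,0.6,0,0,0,0,0]'

```text
time_s: 48.7
ee_pos: [641.6, 55.9, 35.7]
tcp_rot: [0.0, 0.689, 0.725, 0.0]
contact_force: [0.4, -0.1, -2.1]
finger_gap: 58.1
gripper_force: 66.8
```

>>> apply_moves --targets '[0,0,0.6,0,0,0,0,0]'

```text
time_s: 48.95
ee_pos: [641.7, 55.9, 35.7]
tcp_rot: [0.0, 0.689, 0.725, 0.0]
contact_force: [-1.3, 0.7, 0.3]
finger_gap: 58.5
gripper_force: 67.1
```

>>> apply_moves --targets '[0,0,0,0,0,0,0,0,0,0,0,0,0,0,0,0]' --fingers 1

```text
time_s: 49.45
ee_pos: [641.7, 55.9, 35.1]
tcp_rot: [0.0, 0.689, 0.725, 0.0]
contact_force: [-0.0, 0.6, -0.4]
finger_gap: 85.8
gripper_force: 0.0
```

>>> apply_moves --targets '[0,0,-8,0,0,0,-20,0,0,0,-30,0,0,0,-30,0,0,0,-20,0,0,0,0,0,0,0,0,0]'

```text
time_s: 50.32
ee_pos: [641.3, 55.9, 142.9]
tcp_rot: [-0.0, 0.689, 0.725, -0.0]
contact_force: [-0.0, -0.2, -0.1]
finger_gap: 85.3
gripper_force: 0.0
```

```bash
python3 go.py 552.8 -377.5 180
```

```text
t 50.33 pos [641.3  55.9 180.1] phi 1.621 tilt [-0. -0.] F [-0.  -0.2 -0.1] gap 85.3 turn -0.0 then tool [-4.285e+02 -1.101e+02  1.000e-01]
```

>>> apply_moves --targets '[-20,-5,0,0,-38,-10,0,0,-38,-10,0,0,-38,-10,0,0,-38,-10,0,0,-38,-10,0,0,-38,-10,0,0,-38,-10,0,0,-38,-10,0,0,-38,-9,0,0,-36,-9,0,0,-20,-5,0,0,-10,-2,0,0,0,0,0,0,0,0,0,0]' --fingers 0.75

```text
time_s: 52.2
ee_pos: [553.5, -375.9, 143.2]
tcp_rot: [-0.0, 0.689, 0.725, 0.0]
contact_force: [0.3, -0.0, 0.6]
finger_gap: 63.6
gripper_force: 0.0
```

```bash
python3 go.py 552.8 -377.5 28
python3 - <<'E'
from fit import *
a=capture("scene");b=capture("top")
measure("board_mid",(641.6,56),(.05,),72)
measure("weight_mid",(552.8,-377.5))
save(cv2.resize(a[160:280,200:360],(800,600),interpolation=cv2.INTER_CUBIC),"pics/p2.png")
E
```

```text
t 52.2 pos [ 553.5 -375.9  180.4] phi 1.622 tilt [-0.  0.] F [ 0.3 -0.   0.6] gap 63.6 turn -0.0 then tool [ -1.6  -0.8 152.4]
board_mid top [6.41017e+02 5.81290e+01 4.30000e-02] 0.964
board_mid scene [6.40762e+02 5.56830e+01 4.70000e-02] 0.96
board_mid both [6.4090e+02 5.6254e+01 4.3000e-02] 0.959
weight_mid top [ 5.53186e+02 -3.74808e+02  1.50000e-02] 0.772
```

View pics/p2.png

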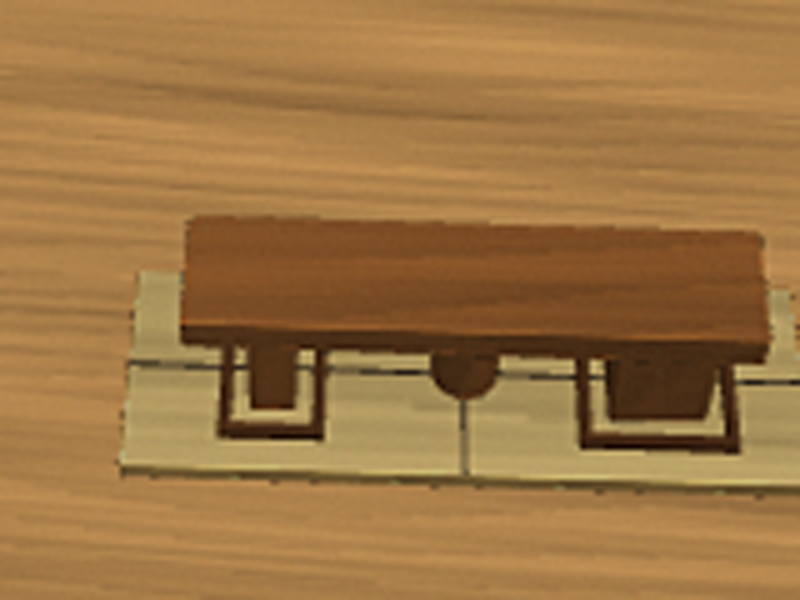

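The board lies flat on all three supports, centred over the jig, with the post on the crossing line (crop pixel (465,385)). Now the weight.

>>> apply_moves --targets '[-1.5,-0.6,30,0,0,0,30,0,0,0,30,0,0,0,25,0,0,0,15,0,0,0,8,0,0,0,4,0,0,0,0,0,0,0,0,0]'

```text
time_s: 53.62
ee_pos: [553.1, -379.1, 2.3]
tcp_rot: [0.001, 0.689, 0.725, 0.0]
contact_force: [0.8, 0.6, -0.2]
finger_gap: 64.5
gripper_force: 0.0
```

```bash
python3 go.py 552.8 -377.5 28
```

```text
t 53.62 pos [ 553.1 -379.1   39.5] phi 1.621 tilt [0.001 0.   ] F [ 0.8  0.6 -0.2] gap 64.5 turn -0.0 then tool [ 1.6 -0.3 11.5]
```

>>> apply_moves --targets '[1,0,6,0,0,0,4,0,0,0,0,0,0,0,0,0]'

```text
time_s: 54.12
ee_pos: [552.5, -377.6, -9.0]
tcp_rot: [-0.0, 0.689, 0.725, -0.0]
contact_force: [-0.5, -0.8, 0.1]
finger_gap: 64.1
gripper_force: 0.0
```

>>> apply_moves --targets '[0,0,0,0,0,0,0,0,0,0,0,0,0,0,0,0,0,0,0,0]' --fingers 0

```text
time_s: 54.75
ee_pos: [553.2, -377.8, -8.3]
tcp_rot: [0.001, 0.689, 0.725, 0.0]
contact_force: [2.7, -0.8, 2.9]
finger_gap: 24.1
gripper_force: 59.0
```

>>> apply_moves --targets '[0,0,-4,0,0,0,-10,0,0,0,-20,0,0,0,-28,0,0,0,-28,0,0,0,-25,0,0,0,-10,0,0,0,-5,0,0,0,0,0,0,0,0,0]'

```text
time_s: 56.0
ee_pos: [551.9, -377.1, 119.5]
tcp_rot: [-0.001, 0.689, 0.725, -0.0]
contact_force: [-0.9, -0.2, -5.5]
finger_gap: 24.5
gripper_force: 59.4
```

```bash
python3 go.py 641.1 56.1 160
```

```text
t 56.0 pos [ 551.9 -377.1  156.7] phi 1.621 tilt [-0.001 -0.   ] F [-0.9 -0.2 -5.5] gap 24.5 turn -0.0 then tool [428.2 110.7  -3.3]
```

>>> apply_moves --targets '[8,2,0,0,16,4,0,0,24,6,0,0,27,7,0,0,27,7,0,0,27,7,0,0,27,7,0,0,27,7,0,0,27,7,0,0,27,7,0,0,27,7,0,0,27,7,0,0,27,7,0,0,27,7,0,0,27,7,0,0,24,6,0,0,16,5,0,0,10,2,0,0,4,1,0,0,0,0,0,0]'

```text
time_s: 58.5
ee_pos: [641.0, 53.0, 121.0]
tcp_rot: [0.0, 0.689, 0.724, -0.0]
contact_force: [-0.4, -0.0, -6.0]
finger_gap: 24.4
gripper_force: 59.4
```

```bash
python3 go.py 641.1 56.1 120.9 1.621
```

```text
t 58.5 pos [641.   53.  158.2] phi 1.62 tilt [ 0. -0.] F [-0.4 -0.  -6. ] gap 24.4 turn -0.001 then tool [ 3.   0.2 37.3]
```

>>> apply_moves --targets '[2.5,0,6,0,0,0,10,0,0,0,8,0,0,0,4,0,0,0,2,0,0,0,0,0,0,0,0,0]'

```text
time_s: 59.38
ee_pos: [641.3, 55.9, 91.6]
tcp_rot: [0.0, 0.689, 0.725, 0.0]
contact_force: [0.9, 0.5, -6.3]
finger_gap: 24.3
gripper_force: 59.4
```

```bash
python3 go.py 641.1 56.1 120.9 1.621
python3 - <<'E'
from fit import *
a=capture("scene");z=bot.read_state()["ee_pos"][2]
g=(255*(a[150:230,240:340]/255.)**.5).astype(np.uint8)
save(cv2.resize(g,(750,600),interpolation=cv2.INTER_CUBIC),"pics/p3.png")
E
```

```text
t 59.38 pos [641.3  55.9 128.8] phi 1.621 tilt [0. 0.] F [ 0.9  0.5 -6.3] gap 24.3 turn -0.0 then tool [ 0.2 -0.2  7.9]
```

View pics/p3.png

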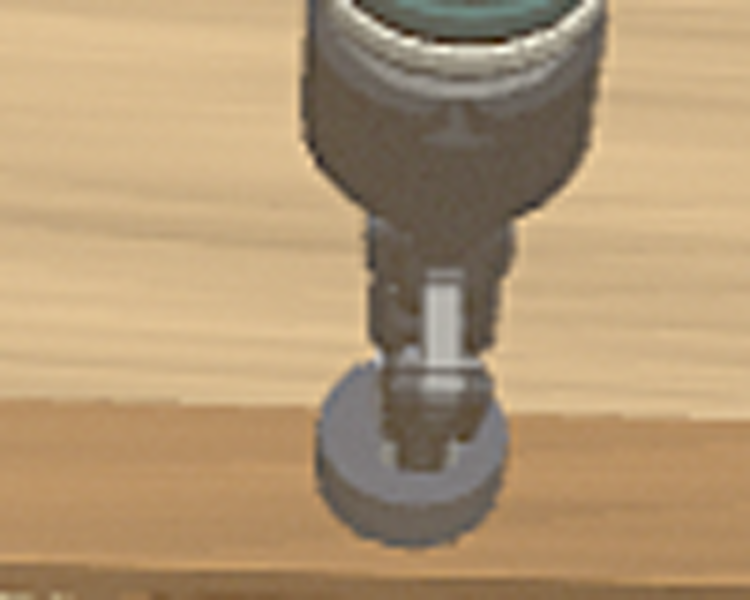

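The weight hangs upright just above the middle of the board (disc at crop pixel (412,450)). I'll lower it slowly.

>>> apply_moves --targets '[0,0,2,0,0,0,2,0,0,0,1.5,0,0,0,0,0,0,0,0,0]'

```text
time_s: 60.05
ee_pos: [641.0, 55.9, 85.6]
tcp_rot: [0.0, 0.689, 0.725, -0.0]
contact_force: [0.4, -0.2, -6.0]
finger_gap: 24.4
gripper_force: 59.4
```

>>> apply_moves --targets '[0,0,0.8,0,0,0,0,0]'

```text
time_s: 60.3
ee_pos: [641.0, 55.9, 84.7]
tcp_rot: [-0.0, 0.689, 0.725, -0.0]
contact_force: [-0.4, 0.8, -5.2]
finger_gap: 24.1
gripper_force: 59.4
```

>>> apply_moves --targets '[0,0,0.6,0,0,0,0,0]'

```text
time_s: 60.55
ee_pos: [641.0, 55.9, 84.1]
tcp_rot: [-0.0, 0.689, 0.725, -0.0]
contact_force: [-0.0, -0.8, -6.0]
finger_gap: 24.2
gripper_force: 59.4
```

>>> apply_moves --targets '[0,0,0.6,0,0,0,0,0]'

```text
time_s: 60.8
ee_pos: [641.1, 55.9, 83.7]
tcp_rot: [0.0, 0.689, 0.725, 0.0]
contact_force: [0.3, -0.1, -5.7]
finger_gap: 24.0
gripper_force: 59.5
```

>>> apply_moves --targets '[0,0,0.6,0,0,0,0,0]'

```text
time_s: 61.05
ee_pos: [641.1, 55.9, 83.7]
tcp_rot: [0.0, 0.689, 0.725, 0.0]
contact_force: [-1.0, 0.1, -2.8]
finger_gap: 24.5
gripper_force: 59.7
```

>>> apply_moves --targets '[0,0,0.4,0,0,0,0,0]'

```text
time_s: 61.3
ee_pos: [641.2, 55.9, 83.7]
tcp_rot: [0.0, 0.689, 0.725, 0.0]
contact_force: [-2.7, 0.5, 1.4]
finger_gap: 24.2
gripper_force: 60.2
```

>>> apply_moves --targets '[0,0,0,0,0,0,0,0,0,0,0,0,0,0,0,0]' --fingers 0.75

```text
time_s: 61.8
ee_pos: [641.2, 55.9, 82.7]
tcp_rot: [0.0, 0.689, 0.725, 0.0]
contact_force: [-0.7, 0.5, -0.2]
finger_gap: 63.9
gripper_force: 0.0
```

>>> apply_moves --targets '[0,0,-5,0,0,0,-15,0,0,0,-30,0,0,0,-30,0,0,0,-20,0,-20,-25,0,0,-30,-40,0,0,-30,-40,0,0,-20,-30,0,0,-10,-15,0,0,0,0,0,0,0,0,0,0,0,0,0,0]'

```text
time_s: 63.42
ee_pos: [497.4, -60.8, 182.4]
tcp_rot: [-0.0, 0.689, 0.725, 0.0]
contact_force: [0.5, -1.0, -0.9]
finger_gap: 64.1
gripper_force: 0.0
```

Run:
```python
from fit import *
s=bot.read_state();print(s["time_s"],s["ee_pos"],s["contact_force"])
a=capture("scene");b=capture("top")
measure("board_mid",(641.6,56),(.05,),72); measure("weight_mid",(641,56),(0,),92)
f=lambda i:cv2.resize(i,(400,480),interpolation=cv2.INTER_CUBIC)
save(np.hstack([f(a[140:284,220:340]),f(b[90:234,170:290])]),"pics/p4.png")
```

```text
63.425 [497.43433796 -60.78928396 182.39942339] [ 0.49972615 -1.04250816 -0.89955169]
board_mid top [6.40745e+02 5.84750e+01 5.70000e-02] 0.59
board_mid scene [523.373  48.752   1.594] 0.227
board_mid both [6.41095e+02 5.84030e+01 6.00000e-02] 0.357
weight_mid top [6.40425e+02 5.59520e+01 3.00000e-02] 0.924
weight_mid scene [6.40506e+02 5.47690e+01 1.55000e-01] 0.9
weight_mid both [6.40188e+02 5.53140e+01 1.80000e-01] 0.911
```

View pics/p4.png

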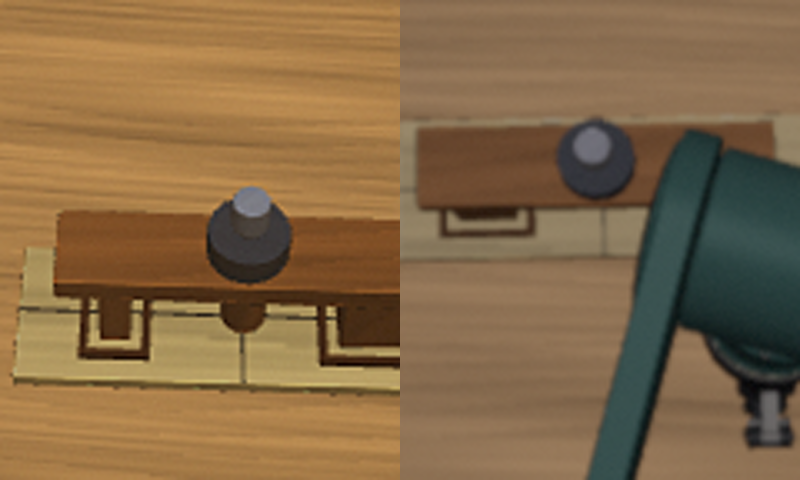

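The weight stands upright on the middle of the board (left crop (250,235)), the supports are in place and the robot is clear. I'm handing in.

```bash
python3 -c "
from h import *
print(bot.sign_off())"
```

```text
the job is handed in; nothing more can be done
None
```

The riser is dry-fitted as asked and handed in at about 63 s of the 131 s allowed: legs in their frames, post on the crossing, board flat on all three, and the farthest weight upright on its middle; the first grasp closed on nothing because the reported tool height was 37 mm too low, which I corrected.

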